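# Release the sprung oxide drawer with the pin

## Task

The wooden box's drawer is locked by a hidden spring catch: take the release pin from its stand, push it upright through the slot in the top of the box, feel along the slot for the catch tab and press that down gently until the drawer springs open. Then put the pin back upright in its stand, fully home, and let go; never lean hard on the box or the tab with the pin, and leave the other things on the table alone.

Things in the scene. Friction and masses are not known exactly. Their poses are not given: they have to be found in the camera images.
- drawer_box: Wooden box, 130 (x) x 150 (y) x 90 mm high, fixed to the table. Origin: centre of its underside; -x is its front, where the drawer is; z up. Its top carries an aluminium plate with the slot. The drawer front is flush and has no handle; only pressing the hidden tab frees it.
- slot (a point): Centre of the slot's mouth, level with the top of the aluminium plate (90 mm above the table), 35 mm behind the box's centre. Axes as the box. The slot is 12 mm wide (x) and 84 mm long (y, 42 mm to either side), straight-sided for 12 mm, with open space below. Inside stands the unseen steel catch tab (see tab_zone). Nothing of the box may be loaded with more than 20 N.
- tab_zone (a point): Middle of the space that can hold the tab's top, 35 mm below slot; not the tab itself. Tab: rigid upright post, 10 mm along the slot, 14 across, centred across it, flat top, sides 30 mm deep. Its middle is up to 22 mm off along the slot (the last 15 mm at each end of the slot are always clear), its top up to 6 mm higher or lower. Pressed down it is sprung.
- tab_spring (a point): The same point as tab_zone, for the spring's data: about 3 N to start the tab, 7 N at 6 mm down, where it frees the drawer, about 9 N at 9 mm, where it meets a hard stop. It springs up again when let go; the drawer stays open.
- drawer (a joint): How far the drawer has come out of the box towards the box's -x, m: 0 shut; once freed its spring drives it to 0.045.
- pin_stand: Wooden stand, fixed to the table: block 56 x 56 x 70 mm high on a foot 76 x 76 x 8 mm. Origin: centre of its underside; z up.
- stand_hole (a point): Centre of the mouth of the stand's upright hole, on the block's top (70 mm up). The hole is 13 mm wide and 64 mm deep, its mouth slightly chamfered.
- pin_handle (a point): Centre of the release pin's wooden handle, 22 x 22 mm square, 50 mm tall; x and y square to its faces, z up along the pin. Right below the handle is a round steel flange 32 mm across, 5 mm thick, and below that the steel pin (see pin_tip). In the stand the flange rests on the block's top, this point 100 mm above the table. About 90 g.
- pin_tip (a point): Lower end of the release pin, on its axis, 90 mm below pin_handle. The pin is round, 8 mm thick, 60 mm long below the flange, tapering to 5 mm over its last 4 mm.
- stamp: Bystander: square wooden block stamp, 30 x 30 x 56 mm, standing. Origin: centre of its underside.
- timer: Bystander: round white kitchen-type timer with an orange top, 64 mm across, 42 mm high. Origin: centre of its underside.
- roller: Bystander: wooden slab roller, 268 mm long, 41 mm thick, lying along y behind the box. Origin: middle of its underside.
- wood_rib: Bystander: flat wooden rib, 49 x 97 x 9 mm. Origin: centre of its underside.
- rubber_kidney: Bystander: flat red rubber kidney, 44 x 85 x 8 mm. Origin: centre of its underside.
- release_pin: The release pin as a whole (see pin_handle); origin at its lower tip, z up along it.

How it is judged:
By the outcome, as a careful person would: the job done as asked, in the order asked, and still so for the second after the job is handed in, with the robot touching nothing.
It also fails if it takes over 66 s, if anything falls off the work surface, if the arm or the gripper's body presses on something with over 40 N, if the wrist force passes 120 N, or if a joint passes its speed limit or range.

## Robot

A 6-joint arm with a two-finger parallel gripper is mounted at the origin on the work surface; the furniture and walls round the work are solid. World frame = base frame: x ahead of the robot, y to its left, z up, the work surface at z = 0. Lengths are in m, angles in rad, forces in N, time in s.
With the tool pointing down it reaches from about 0.35 to 0.775 m from the base axis. Payload 7.3 kg.
Tool frame: the origin (TCP) lies at the very end of the fingers, on their centre line; the grasp point (between the pads) lies 19 mm behind it; z points along the fingers, x is the direction in which the jaws open and shut, and the axes are right-handed (so a half turn about z gives the same grasp; the last joint's range is limited). The gripper opens to 92 mm and grips with 3 to 60 N. Pads are 19 mm wide; open, the fingers measure 130 mm over their backs; the gripper's body (75 mm by 190 mm) begins 47 mm behind the grasp point.
Start: joints at [1.002, 0.342, 1.524, -0, 1.275, -0.146], TCP at [0.215, 0.479, 0.196] pointing down, gripper open.
Joint ranges: [-2.53, 2.53], [-0.77, 2.02], [0.04, 2.7], [-1, 4.14], [0.28, 2.66], [-3.11, 3.11]. Speed limits (rad/s): [2.57, 2.57, 3.14, 3.14, 3.14, 3.14].

## Interface

Orientations are given as [roll, pitch, yaw] about the fixed x, y, z axes, in that order (R = Rz(yaw) Ry(pitch) Rx(roll)).
In Python, from cell import observe, read_camera, camera_params, hand_in gives the robot as it stands.
- The arm moves only by the tool apply_moves, never from a script. Its argument "increments" is a list of rows, each an object with "grip": the opening, from 0 (shut) to 1 (fully open); "linear": the shift along the world's x, y, z in mm, a list of three; "turn": the turn, a rotation vector about the world's x, y, z in units of 6 degrees (1.0 is 6 degrees), a list of three. A call has 1 to 10 rows; each row is the pose to reach, as a shift and turn from the pose commanded when the call began; what a row does not reach only later rows make up. A row lasts 1/10 s, in which the tool goes at most 50 mm and 8.59 degrees, less where a joint would pass 70% of its speed; a pose out of reach is approached as far as the arm can. A call with a gripper value outside its range is refused whole. The fingers move at their own pace and stop on an object; "grip_force" is the grip in N (left out, the last holds). Time passes only in rows, so rows that repeat a pose let the fingers close. It gives the time, the measured TCP pose, the force and the opening at its end, in the units of the state.
- observe(): the state, without advancing time (a new reading comes with each control period).
- read_camera(name): name is "scene" or "top" or "wrist"; returns the picture (384x512x3 uint8, red, green, blue); there is no depth.
- camera_params(name): a dict with "camera_matrix" (3x3 intrinsics, pixels), "world_to_cam" (4x4, takes a point from world to camera coordinates); the wrist camera has in their place "hand_eye" (4x4, takes a point from camera to tool coordinates, whose origin is the TCP and whose axes are the tool frame's). Camera axes: x right, y up, looking along -z (the intrinsics and any distortion apply to the point x, -y, -z); pixel columns grow to the right and rows downward; lengths in m; the calibration is good to about 2 mm. A picture is of the moment at which its call begins: read the wrist's pose just before it. camera_params takes no time and is no camera call.
- hand_in(): hands the job in, once; it reports no verdict.
The state is a dict: "time": time; "qpos": joint angles; "qvel": joint speeds; "joint_efforts": joint torques, N m; "tool_pos": TCP position; "tool_rot": TCP orientation; "contact_force": force on the tool from outside, world axes, zero at the start; "torque": the same for the moment, N m; "opening": finger opening in m.
Only numpy, scipy, OpenCV 4.12 (cv2) and the standard library are available. Lean on these libraries where they do the work, as an engineer would, in place of code of your own. Each camera call takes 0.05 s, during which the arm holds its last target.

## Working session

There is one attempt and no reset: what is moved stays moved. The work goes in short steps, Python scripts to look and compute and a tool call to move; the robot and the scene stay as the last step left them, time stands still between calls to the robot, and variables do not carry over. Pictures are saved under pics/ and viewed, and the job is handed in when it is done.

Besides the shell and the picture viewer there is one more tool, called after "Request:" as a command line: name --argument value ..., lists and objects as JSON in quotes. apply_moves: Moves the arm, as the interface text tells. Its arguments: {"type":"object","properties":{"increments":{"type":"array","items":{"type":"object","properties":{"grip":{"type":"number"},"linear":{"type":"array","items":{"type":"number"}},"turn":{"type":"array","items":{"type":"number"}}}}},"grip_force":{"type":"number"}},"required":["increments"]}

```bash
mkdir -p pics; ls; python3 - <<'E'
from cell import *
import cv2
for n in("scene","top","wrist"):
    cv2.imwrite(f"pics/{n}0.png",read_camera(n)[:,:,::-1])
    print(n,{k:(v.round(4).tolist() if hasattr(v,'round') else v) for k,v in camera_params(n).items()})
print(observe())
E
```

```text
pics
scene {'camera_matrix': [[389.1497, 0.0, 258.8957], [0.0, 389.1497, 196.9268], [0.0, 0.0, 1.0]], 'world_to_cam': [[0.7117, -0.7023, 0.0174, -0.3904], [0.2984, 0.3245, 0.8976, -0.261], [-0.636, -0.6336, 0.4405, -0.7486], [0.0, 0.0, 0.0, 1.0]]}
top {'camera_matrix': [[361.6714, 0.0, 255.5766], [0.0, 361.6714, 196.3637], [0.0, 0.0, 1.0]], 'world_to_cam': [[0.002, -1.0, -0.0065, 0.0249], [0.9943, 0.0013, 0.1066, -0.5784], [-0.1066, -0.0067, 0.9943, -1.0477], [0.0, 0.0, 0.0, 1.0]]}
wrist {'camera_matrix': [[285.1551, 0.0, 255.1653], [0.0, 285.1551, 190.6241], [0.0, 0.0, 1.0]], 'hand_eye': [[1.0, 0.0014, -0.0016, -0.001], [0.0009, -0.9554, -0.2952, -0.0795], [-0.0019, 0.2952, -0.9554, -0.1888], [0.0, 0.0, 0.0, 1.0]]}
{'time': 0.15, 'qpos': array([ 1.00200297e+00,  3.42569722e-01,  1.52475279e+00,  3.54707886e-06,
        1.27541084e+00, -1.46025920e-01]), 'qvel': array([-5.99336232e-05, -4.72478784e-04, -4.41521331e-03,  9.12430785e-05,
        7.00871827e-04,  5.97747604e-04]), 'joint_efforts': array([ 1.30188517e-03, -4.31469727e+01, -2.44354016e+01,  7.16490252e-02,
        5.37003775e-02, -7.91513457e-05]), 'tool_pos': array([0.21521539, 0.47850666, 0.19541662]), 'tool_rot': array([-3.14142332e+00,  1.12806519e-03,  1.14802795e+00]), 'contact_force': array([ 0.4410096 ,  0.15551593, -0.0807428 ]), 'torque': array([-0.00253223,  0.00661042, -0.00269995]), 'opening': 0.09206715518976383}
```

View pics/scene0.png

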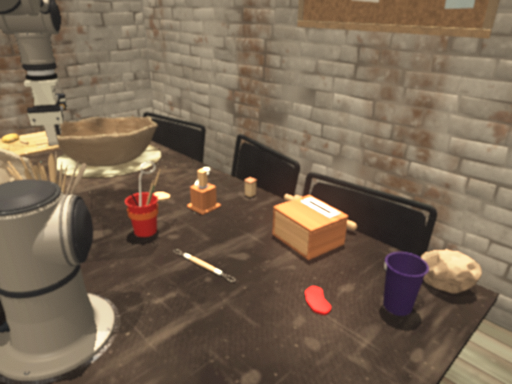

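View pics/top0.png

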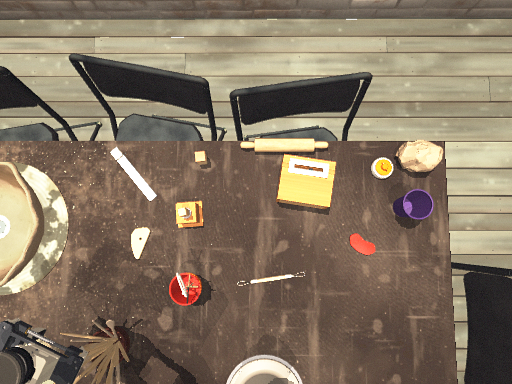

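View pics/wrist0.png

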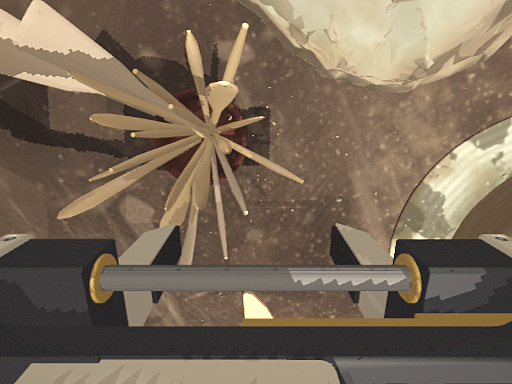

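```bash
python3 - <<'E'
import cv2
im=cv2.imread("pics/top0.png")
cv2.imwrite("pics/c1.png",cv2.resize(im[60:200,190:350],None,fx=5,fy=5,interpolation=cv2.INTER_CUBIC)[:600,:800])
im=cv2.imread("pics/top0.png")
cv2.imwrite("pics/c2.png",cv2.resize(im[170:290,80:240],None,fx=5,fy=5,interpolation=cv2.INTER_CUBIC)[:600,:800])
E
```

```text
(no output)
```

View crops.

The top view shows the stand around (189,214), the box around (306,182) with its plate at (308,168), the stamp at (200,157) and the roller along row 145. The scene view shows the pin standing in its stand at (203,190).

View pics/c1.png

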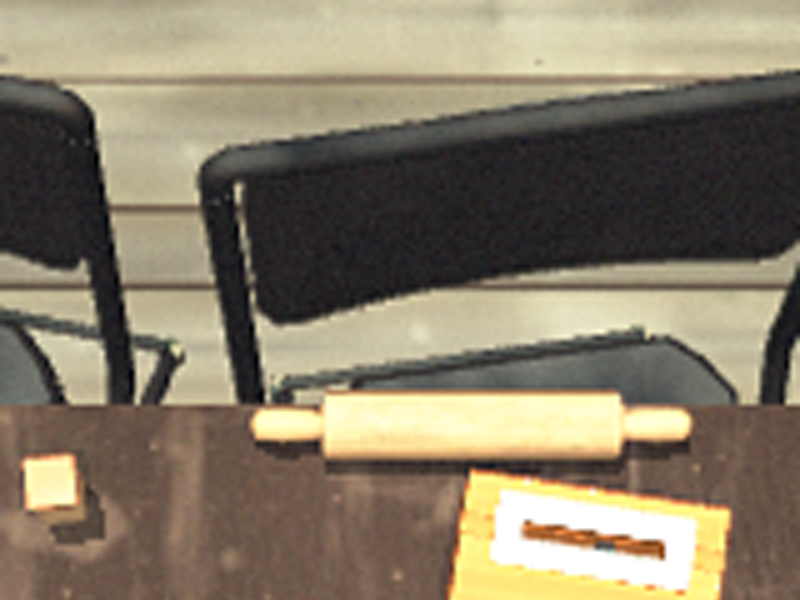

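View pics/c2.png

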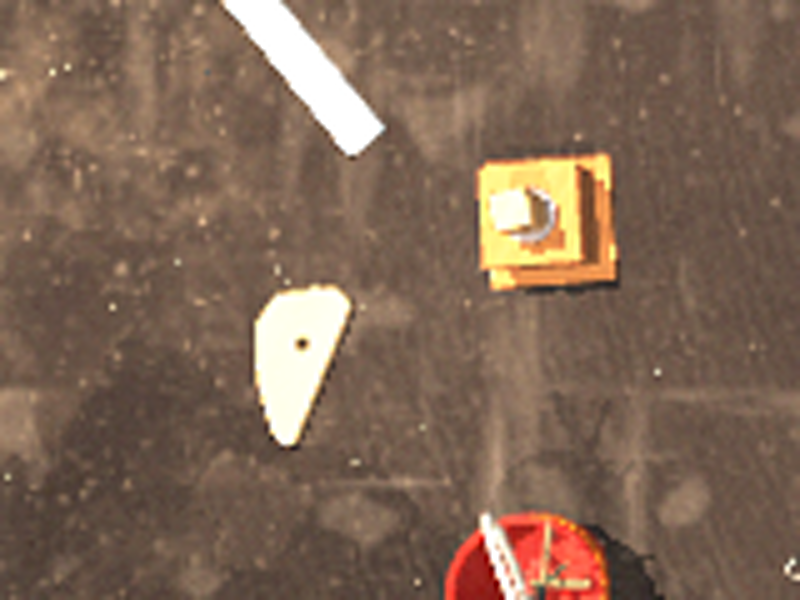

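```bash
cat > h.py <<'E'
import numpy as np, cv2
from cell import *
from scipy.spatial.transform import Rotation as R
def ray(name,uv,z,state=None):
    p=camera_params(name);K=np.array(p["camera_matrix"])
    if name=="wrist":
        T=np.eye(4);T[:3,:3]=R.from_euler('xyz',state["tool_rot"]).as_matrix();T[:3,3]=state["tool_pos"]
        c2w=T@np.array(p["hand_eye"])
    else: c2w=np.linalg.inv(np.array(p["world_to_cam"]))
    d=np.linalg.inv(K)@np.array([uv[0],uv[1],1.]);d=c2w[:3,:3]@(d*[1,-1,-1])
    o=c2w[:3,3]
    return o+d*(z-o[2])/d[2]
E
python3 - <<'E'
from h import *
f=lambda x,y,x0,y0:(x0+(x+.5)/5-.5,y0+(y+.5)/5-.5)
for n,pts,z,o in [("slot",[(523,528),(664,550),(604,545)],.09,(190,60)),("plate",[(500,487),(696,515),(688,592),(490,562)],.09,(190,60)),
 ("box",[(470,470),(731,510)],.09,(190,60)),("handle",[(513,210),(492,190),(535,192)],.125,(80,170)),("stand",[(480,163),(582,157),(583,262),(483,267)],.07,(80,170)),("stamp",[(52,483)],.056,(190,60))]:
    P=np.array([ray("top",f(*p,*o),z) for p in pts]);print(n,P.round(4).tolist(),P.mean(0).round(4))
E
```

```text
slot [[0.6613, -0.0842, 0.09], [0.6486, -0.164, 0.09], [0.6515, -0.13, 0.09]] [ 0.6538 -0.1261  0.09  ]
plate [[0.685, -0.0713, 0.09], [0.6688, -0.1825, 0.09], [0.6245, -0.1771, 0.09], [0.6417, -0.0653, 0.09]] [ 0.655  -0.1241  0.09  ]
box [[0.6948, -0.0542, 0.09], [0.6717, -0.2025, 0.09]] [ 0.6833 -0.1284  0.09  ]
handle [[0.5264, 0.2242, 0.125], [0.5373, 0.2359, 0.125], [0.5362, 0.2125, 0.125]] [0.5333 0.2242 0.125 ]
stand [[0.557, 0.2554, 0.07], [0.5605, 0.1968, 0.07], [0.5003, 0.195, 0.07], [0.4974, 0.2521, 0.07]] [0.5288 0.2248 0.07  ]
stamp [[0.6947, 0.19, 0.056]] [0.6947 0.19   0.056 ]
```

The crops show the pin handle top at about (182,212) in the top view, and a slot from (295,165) to (323,170) with a small grey spot in it near (310,169) that could be the tab. Next I'll go for a close wrist look at the stand.

Request:
apply_moves --increments '[{"grip":1,"linear":[0,0,50],"turn":[0,0,0]},{"grip":1,"linear":[50,0,60],"turn":[0,0,1]},{"grip":1,"linear":[100,-10,60],"turn":[0,0,2]},{"grip":1,"linear":[145,-20,60],"turn":[0,0,3]},{"grip":1,"linear":[190,-40,60],"turn":[0,0,4.04]},{"grip":1,"linear":[230,-70,60],"turn":[0,0,4.04]},{"grip":1,"linear":[265,-105,60],"turn":[0,0,4.04]},{"grip":1,"linear":[290,-150,60],"turn":[0,0,4.04]},{"grip":1,"linear":[295,-200,60],"turn":[0,0,4.04]},{"grip":1,"linear":[295,-254,60],"turn":[0,0,4.04]}]'

```text
time: 1.15
tool_pos: [0.511, 0.2282, 0.2548]
tool_rot: [-3.14, 0.0, 1.571]
contact_force: [-0.4, -0.4, 0.8]
opening: 0.0921
```

Request:
apply_moves --increments '[{"grip":0.6,"linear":[0,0,0],"turn":[0,0,0]},{"grip":0.6,"linear":[0,0,0],"turn":[0,0,0]},{"grip":0.6,"linear":[0,0,0],"turn":[0,0,0]}]'

```text
time: 1.45
tool_pos: [0.5103, 0.2313, 0.2559]
tool_rot: [-3.141, -0.001, 1.572]
contact_force: [0.1, 0.6, -0.4]
opening: 0.0724
```

```bash
python3 - <<'E'
from h import *
s=observe();print(s)
im=read_camera("wrist")[:,:,::-1];cv2.imwrite("pics/w1.png",im)
cv2.imwrite("pics/w1c.png",cv2.resize(im[110:260,160:360],None,fx=4,fy=4,interpolation=cv2.INTER_CUBIC))
E
```

```text
{'time': 1.45, 'qpos': array([ 2.88376898e-01,  3.70480086e-01,  1.31603723e+00,  5.93687862e-04,
        1.45505408e+00, -1.28343736e+00]), 'qvel': array([ 0.02083362,  0.00622565, -0.00666178, -0.00501915,  0.00011564,
       -0.0006035 ]), 'joint_efforts': array([-9.91413966e-01, -4.63286805e+01, -2.58455282e+01, -7.23444787e-02,
        9.74182365e-02, -2.12346131e-03]), 'tool_pos': array([0.51027268, 0.23127564, 0.25585652]), 'tool_rot': array([-3.14144588e+00, -5.71556072e-04,  1.57174566e+00]), 'contact_force': array([ 0.1429553 ,  0.59430451, -0.38357228]), 'torque': array([0.01114159, 0.00963621, 0.01692164]), 'opening': 0.072405646133875}
```

View pics/w1.png

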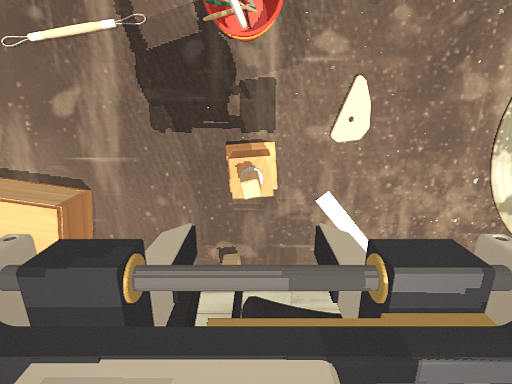

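View pics/w1c.png

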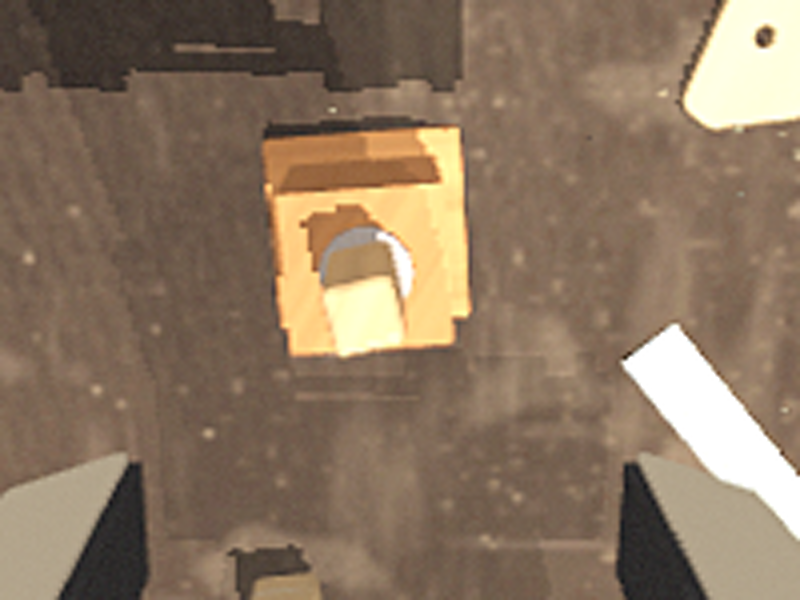

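The wrist view shows the stand top and pin handle; the handle top is at about (251,188), turned some 14° relative to the image.

```bash
python3 - <<'E'
from h import *
s=observe();print(s['time'],s['tool_pos'],s['qvel'][0])
g=lambda p:(160+(p[0]+.5)/4-.5,110+(p[1]+.5)/4-.5)
for n,pts,z in [("handle",[(322,292),(390,275),(404,342),(341,358)],.125),("stand",[(272,196),(437,183),(454,345),(288,357)],.07),("flange r",[(366,228),(413,275),(320,270)],.075)]:
    P=np.array([ray("wrist",g(p),z,s) for p in pts]);d=np.diff(P,axis=0)
    print(n,P.round(4).tolist(),P.mean(0).round(4),np.degrees(np.arctan2(d[:,1],d[:,0])).round(1),np.linalg.norm(d,axis=1).round(4))
E
```

```text
1.5 [0.51018827 0.23165864 0.255799  ] 0.01186186008244396
handle [[0.5195, 0.2136, 0.125], [0.5144, 0.2334, 0.125], [0.5348, 0.2376, 0.125], [0.5398, 0.219, 0.125]] [0.5271 0.2259 0.125 ] [104.5  11.6 -75. ] [0.0204 0.0208 0.0193]
stand [[0.5017, 0.1946, 0.07], [0.4974, 0.2494, 0.07], [0.5539, 0.2561, 0.07], [0.5582, 0.1986, 0.07]] [0.5278 0.2247 0.07  ] [ 94.6   6.8 -85.6] [0.0549 0.0569 0.0577]
flange r [[0.5115, 0.2259, 0.075], [0.5275, 0.2416, 0.075], [0.5258, 0.2105, 0.075]] [0.5216 0.226  0.075 ] [ 44.3 -93.2] [0.0224 0.0312]
```

Request:
apply_moves --increments '[{"grip":0.6,"linear":[10,-3,-10],"turn":[0,0,1]},{"grip":0.6,"linear":[17,-6,-40],"turn":[0,0,2]},{"grip":0.6,"linear":[17,-6,-70],"turn":[0,0,2.25]},{"grip":0.6,"linear":[17,-6,-90],"turn":[0,0,2.25]},{"grip":0.6,"linear":[17,-6,-100],"turn":[0,0,2.25]},{"grip":0.6,"linear":[17,-6,-100],"turn":[0,0,2.25]},{"grip":0.6,"linear":[17,-6,-100],"turn":[0,0,2.25]}]'

```text
time: 2.2
tool_pos: [0.5278, 0.2252, 0.1568]
tool_rot: [3.14, -0.0, 1.808]
contact_force: [-0.1, -0.5, 0.9]
opening: 0.0553
```

```bash
python3 - <<'E'
from h import *
s=observe();print(s['tool_pos'],s['tool_rot'],s['opening'])
im=read_camera("wrist")[:,:,::-1]
cv2.imwrite("pics/w2.png",im)
E
```

```text
[0.52781695 0.22524473 0.15677898] [ 3.14021048e+00 -1.58826384e-04  1.80776486e+00] 0.055288742723112655
```

View pics/w2.png

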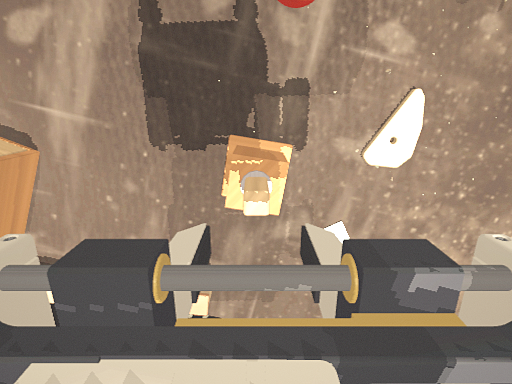

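The handle is now square in the image at (256,205), midway between the fingers. I'll descend and grip.

Request:
apply_moves --increments '[{"grip":0.6,"linear":[-1,0,-25],"turn":[0,0,0]},{"grip":0.6,"linear":[-1,0,-50],"turn":[0,0,0]},{"grip":0.6,"linear":[-1,0,-68],"turn":[0,0,0]},{"grip":0.6,"linear":[-1,0,-74],"turn":[0,0,0]},{"grip":0.6,"linear":[-1,0,-74],"turn":[0,0,0]},{"grip":0.6,"linear":[-1,0,-74],"turn":[0,0,0]}]'

```text
time: 2.85
tool_pos: [0.5273, 0.2247, 0.0834]
tool_rot: [3.139, -0.0, 1.807]
contact_force: [-0.2, -0.1, 0.5]
opening: 0.055
```

Request:
apply_moves --increments '[{"grip":0.3,"linear":[0,0,0],"turn":[0,0,0]},{"grip":0.1,"linear":[0,0,0],"turn":[0,0,0]},{"grip":0.1,"linear":[0,0,0],"turn":[0,0,0]},{"grip":0.1,"linear":[0,0,0],"turn":[0,0,0]},{"grip":0.1,"linear":[0,0,0],"turn":[0,0,0]},{"grip":0.1,"linear":[0,0,0],"turn":[0,0,0]}]' --grip_force 30

```text
time: 3.45
tool_pos: [0.5264, 0.2244, 0.082]
tool_rot: [3.141, -0.0, 1.807]
contact_force: [-0.5, -0.8, 0.6]
opening: 0.0215
```

```bash
python3 - <<'E'
from h import *
s=observe();print(s['tool_pos'],s['tool_rot'],s['opening'],s['contact_force'])
im=read_camera("wrist")[:,:,::-1]
cv2.imwrite("pics/w3.png",im)
E
```

```text
[0.52644341 0.22444255 0.08204087] [ 3.14142450e+00 -1.50549372e-04  1.80666837e+00] 0.02151135817698927 [-0.45068058 -0.78205432  0.64767301]
```

View pics/w3.png

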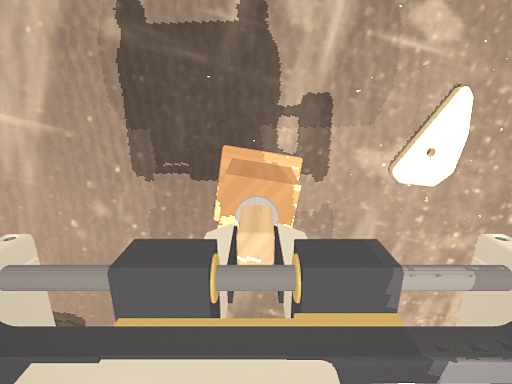

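The handle is gripped at 21.5 mm with the flange still flat on the block at (256,207). I'll lift straight up and go over the box for a look.

Request:
apply_moves --increments '[{"grip":0.1,"linear":[0,0,10],"turn":[0,0,0]},{"grip":0.1,"linear":[0,0,30],"turn":[0,0,0]},{"grip":0.1,"linear":[0,0,60],"turn":[0,0,0]},{"grip":0.1,"linear":[0,0,90],"turn":[0,0,0]},{"grip":0.1,"linear":[0,0,120],"turn":[0,0,0]},{"grip":0.1,"linear":[0,0,140],"turn":[0,0,0]},{"grip":0.1,"linear":[0,0,150],"turn":[0,0,0]}]'

```text
time: 4.2
tool_pos: [0.527, 0.2246, 0.2346]
tool_rot: [3.138, -0.0, 1.807]
contact_force: [0.1, -0.4, -1.5]
opening: 0.0213
```

Request:
apply_moves --increments '[{"grip":0.1,"linear":[10,-30,0],"turn":[0,0,0]},{"grip":0.1,"linear":[30,-70,0],"turn":[0,0,-0.5]},{"grip":0.1,"linear":[50,-115,0],"turn":[0,0,-1]},{"grip":0.1,"linear":[75,-160,0],"turn":[0,0,-1.7]},{"grip":0.1,"linear":[100,-205,0],"turn":[0,0,-2.4]},{"grip":0.1,"linear":[120,-250,0],"turn":[0,0,-3]},{"grip":0.1,"linear":[140,-290,0],"turn":[0,0,-3.7]},{"grip":0.1,"linear":[155,-325,0],"turn":[0,0,-3.7]},{"grip":0.1,"linear":[165,-348,0],"turn":[0,0,-3.7]},{"grip":0.1,"linear":[165,-348,0],"turn":[0,0,-3.7]}]'

```text
time: 5.2
tool_pos: [0.6914, -0.1276, 0.2297]
tool_rot: [-3.139, 0.001, 1.415]
contact_force: [0.3, 0.6, -1.9]
opening: 0.0221
```

Request:
apply_moves --increments '[{"grip":0.1,"linear":[0,0,-15],"turn":[0,0,0]},{"grip":0.1,"linear":[0,0,-30],"turn":[0,0,0]},{"grip":0.1,"linear":[0,0,-30],"turn":[0,0,0]},{"grip":0.1,"linear":[0,0,-30],"turn":[0,0,0]}]'

```text
time: 5.6
tool_pos: [0.6911, -0.1228, 0.2019]
tool_rot: [-3.141, -0.0, 1.42]
contact_force: [0.0, -0.5, -1.1]
opening: 0.022
```

```bash
python3 - <<'E'
from h import *
s=observe();print(s['tool_pos'],s['tool_rot'],s['opening'],s['contact_force'])
np.save("s4.npy",s,allow_pickle=True)
im=read_camera("wrist")[:,:,::-1]
cv2.imwrite("pics/w4.png",im)
cv2.imwrite("pics/w4c.png",cv2.resize(im[90:240,155:355],None,fx=4,fy=4,interpolation=cv2.INTER_CUBIC))
E
```

```text
[ 0.69108761 -0.12280098  0.20191788] [-3.14055220e+00 -3.66495674e-04  1.41994603e+00] 0.021998275291546347 [ 0.03545368 -0.49104513 -1.0960158 ]
```

View pics/w4.png

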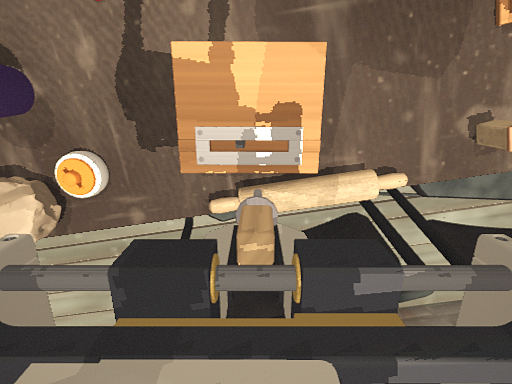

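View pics/w4c.png

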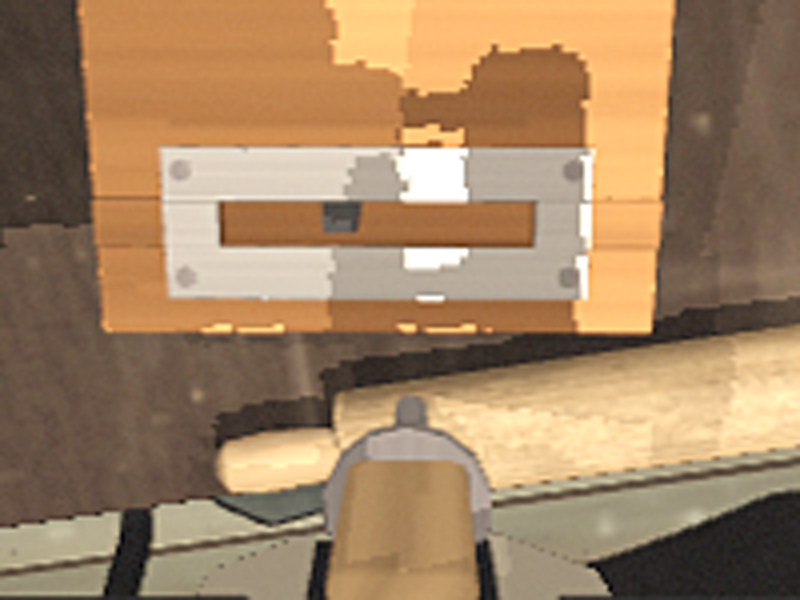

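The slot runs from about (210,140) to (288,140) to (288,151) in the wrist image. The grey tab is clearly visible through it at (240,144), and the pin tip is at (257,189).

```bash
python3 - <<'E'
from h import *
s=np.load("s4.npy",allow_pickle=True).item()
g=lambda p:(155+(p[0]+.5)/4-.5,90+(p[1]+.5)/4-.5)
S=np.array([ray("wrist",g(p),.09,s) for p in [(220,201),(534,201),(534,246),(220,246)]])
P=np.array([ray("wrist",g(p),.09,s) for p in [(160,148),(594,148),(584,297),(169,299)]])
c=S.mean(0);print(S.round(4).tolist(),c, P.mean(0))
e=S[1]-S[0];print(np.linalg.norm(e),np.linalg.norm(S[2]-S[1]));f=S[2]-S[3];print(np.degrees(np.arctan2(-e[0],e[1])),np.degrees(np.arctan2(-f[0],f[1])))
y=e/np.linalg.norm(e)
for z in(.049,.055,.061):
    for u in(322,361):
        q=ray("wrist",g((u,215)),z,s);print(z,u,q.round(4),((q-c)@y).round(4))
print("tip",ray("wrist",g((411,402)),.130,s))
# top camera cross-check of tab
for z in(.055,):
  q=ray("top",(190+604.5/5-.5,60+545.5/5-.5),z);print("top tab",q,(q-c)@y)
E
```

```text
[[0.6419, -0.164, 0.09], [0.6543, -0.0828, 0.09], [0.666, -0.0842, 0.09], [0.6534, -0.1664, 0.09]] [ 0.65391028 -0.12435538  0.09      ] [ 0.65411313 -0.12445218  0.09      ]
0.08213401809076858 0.01182454969807235
-8.710021635398881 -8.715177368057041
0.049 322 [ 0.6546 -0.1419  0.049 ] -0.0172
0.049 361 [ 0.6563 -0.1304  0.049 ] -0.0056
0.055 322 [ 0.6538 -0.1413  0.055 ] -0.0168
0.055 361 [ 0.6556 -0.13    0.055 ] -0.0054
0.061 322 [ 0.6531 -0.1408  0.061 ] -0.0164
0.061 361 [ 0.6548 -0.1297  0.061 ] -0.0052
tip [ 0.69162276 -0.12139244  0.13      ]
top tab [ 0.65798904 -0.13515571  0.055     ] -0.01005811771363886
```

Both cameras agree: slot centre is about (0.654, -0.124), yaw is about -8.7°, and the tab's middle sits about 11 mm towards -y. I'll move over the tab, measured relative to the seen tip.

Request:
apply_moves --increments '[{"grip":0.1,"linear":[-15,-5,0],"turn":[0,0,0]},{"grip":0.1,"linear":[-30,-10,0],"turn":[0,0,0]},{"grip":0.1,"linear":[-39,-14,-8],"turn":[0,0,0]},{"grip":0.1,"linear":[-39,-14,-20],"turn":[0,0,0]},{"grip":0.1,"linear":[-39,-14,-30],"turn":[0,0,0]},{"grip":0.1,"linear":[-39,-14,-32],"turn":[0,0,0]},{"grip":0.1,"linear":[-39,-14,-32],"turn":[0,0,0]},{"grip":0.1,"linear":[-39,-14,-32],"turn":[0,0,0]}]'

```text
time: 6.45
tool_pos: [0.6529, -0.1374, 0.1701]
tool_rot: [3.141, -0.0, 1.42]
contact_force: [0.0, 0.3, -1.1]
opening: 0.0216
```

```bash
python3 - <<'E'
from h import *
s=observe();print(s['tool_pos'],s['tool_rot'],s['opening'],s['contact_force'])
im=read_camera("wrist")[:,:,::-1]
cv2.imwrite("pics/w5c.png",cv2.resize(im[120:270,155:355],None,fx=4,fy=4,interpolation=cv2.INTER_CUBIC))
im=read_camera("scene")[:,:,::-1]
cv2.imwrite("pics/s5c.png",cv2.resize(im[120:270,240:390],None,fx=4,fy=4,interpolation=cv2.INTER_CUBIC))
E
```

```text
[ 0.65289494 -0.13740328  0.17005579] [ 3.14113734e+00 -6.98658811e-05  1.41963024e+00] 0.021584232965010546 [ 0.01476348  0.32504289 -1.05917977]
```

View pics/w5c.png

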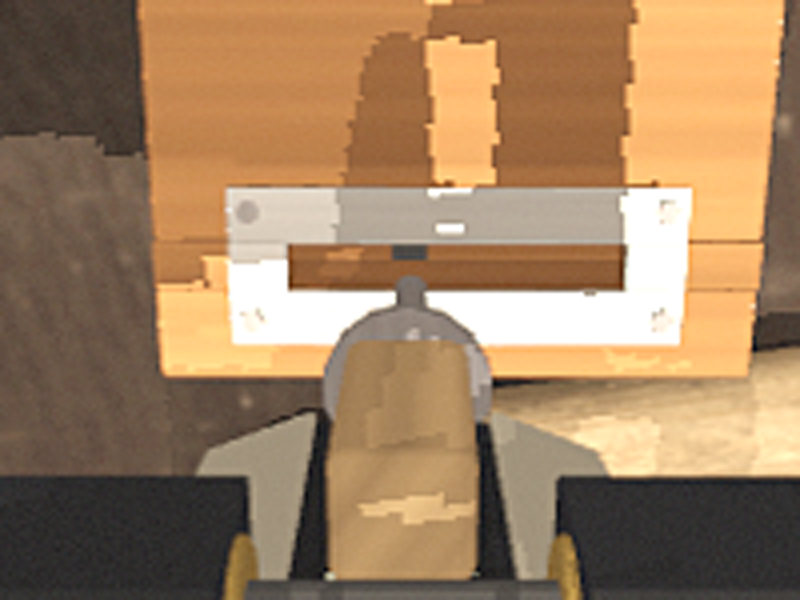

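View pics/s5c.png

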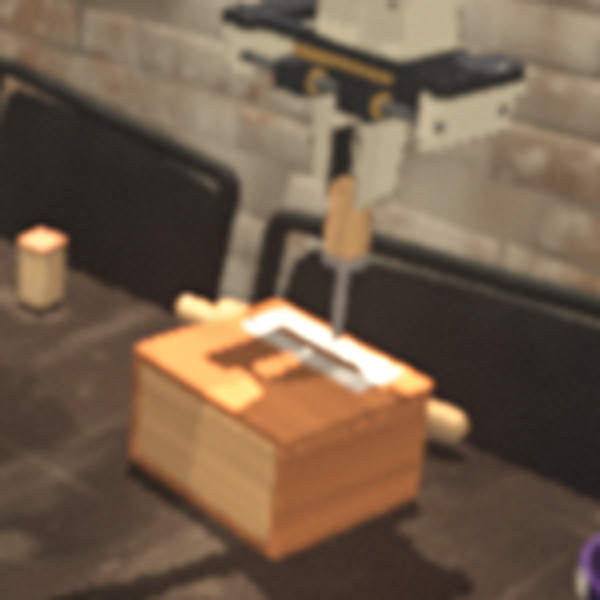

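```bash
python3 - <<'E'
from h import *
s=observe();print(s['tool_pos'])
g=lambda p:(155+(p[0]+.5)/4-.5,120+(p[1]+.5)/4-.5)
S=np.array([ray("wrist",g(p),.09,s) for p in [(288,244),(625,244),(625,291),(288,291)]]);c=S.mean(0)
y=S[1]-S[0];y/=np.linalg.norm(y);x=np.array([y[1],-y[0],0])
t=ray("wrist",g((410.5,281)),.098,s);print(c,t,"tip rel slot x,y",(t-c)@x,(t-c)@y)
for u in(391,427):
  q=ray("wrist",g((u,252)),.055,s);print((q-c)@y)
t=(s['tool_pos']-c);print("tcp rel",t@x,t@y, y)
E
```

```text
[ 0.65282522 -0.13754735  0.17033221]
[ 0.65412231 -0.12487698  0.09      ] [ 0.65335081 -0.13628494  0.098     ] tip rel slot x,y 0.0009731574136398861 -0.011392528011234504
-0.016394314440962655
-0.006432645355732861
tcp rel 0.000645752803882632 -0.012720211690193507 [0.15214589 0.98835805 0.        ]
```

The tip sits within 1 mm of the slot's centre line and lies over the tab. I'll shift x by -1 mm and go down gently into the slot.

Request:
apply_moves --increments '[{"grip":0.1,"linear":[-1,0,-2],"turn":[0,0,0]},{"grip":0.1,"linear":[-1,0,-4],"turn":[0,0,0]},{"grip":0.1,"linear":[-1,0,-6],"turn":[0,0,0]},{"grip":0.1,"linear":[-1,0,-8],"turn":[0,0,0]},{"grip":0.1,"linear":[-1,0,-10],"turn":[0,0,0]},{"grip":0.1,"linear":[-1,0,-12],"turn":[0,0,0]},{"grip":0.1,"linear":[-1,0,-12],"turn":[0,0,0]}]'

```text
time: 7.25
tool_pos: [0.6512, -0.1375, 0.1575]
tool_rot: [-3.141, -0.0, 1.419]
contact_force: [-0.3, 0.0, -1.1]
opening: 0.0218
```

Request:
apply_moves --increments '[{"grip":0.1,"linear":[0,0,-2],"turn":[0,0,0]},{"grip":0.1,"linear":[0,0,-4],"turn":[0,0,0]},{"grip":0.1,"linear":[0,0,-6],"turn":[0,0,0]},{"grip":0.1,"linear":[0,0,-8],"turn":[0,0,0]},{"grip":0.1,"linear":[0,0,-10],"turn":[0,0,0]},{"grip":0.1,"linear":[0,0,-12],"turn":[0,0,0]},{"grip":0.1,"linear":[0,0,-14],"turn":[0,0,0]},{"grip":0.1,"linear":[0,0,-15],"turn":[0,0,0]},{"grip":0.1,"linear":[0,0,-15],"turn":[0,0,0]}]'

```text
time: 8.15
tool_pos: [0.6513, -0.1376, 0.1427]
tool_rot: [-3.141, -0.0, 1.419]
contact_force: [0.1, -0.8, -0.2]
opening: 0.0221
```

Request:
apply_moves --increments '[{"grip":0.1,"linear":[0,0,-2],"turn":[0,0,0]},{"grip":0.1,"linear":[0,0,-4],"turn":[0,0,0]},{"grip":0.1,"linear":[0,0,-6],"turn":[0,0,0]},{"grip":0.1,"linear":[0,0,-8],"turn":[0,0,0]},{"grip":0.1,"linear":[0,0,-8],"turn":[0,0,0]},{"grip":0.1,"linear":[0,0,-8],"turn":[0,0,0]}]'

```text
time: 8.75
tool_pos: [0.6514, -0.1376, 0.1349]
tool_rot: [-3.142, -0.0, 1.419]
contact_force: [0.1, 0.1, -0.5]
opening: 0.0217
```

Request:
apply_moves --increments '[{"grip":0.1,"linear":[0,0,-1],"turn":[0,0,0]},{"grip":0.1,"linear":[0,0,-2],"turn":[0,0,0]},{"grip":0.1,"linear":[0,0,-2],"turn":[0,0,0]},{"grip":0.1,"linear":[0,0,-2],"turn":[0,0,0]}]'

```text
time: 9.15
tool_pos: [0.6514, -0.1376, 0.1329]
tool_rot: [3.142, -0.0, 1.419]
contact_force: [-0.7, 0.2, -1.7]
opening: 0.0214
```

Request:
apply_moves --increments '[{"grip":0.1,"linear":[0,0,-1],"turn":[0,0,0]},{"grip":0.1,"linear":[0,0,-2],"turn":[0,0,0]},{"grip":0.1,"linear":[0,0,-2],"turn":[0,0,0]},{"grip":0.1,"linear":[0,0,-2],"turn":[0,0,0]}]'

```text
time: 9.55
tool_pos: [0.6514, -0.1376, 0.1309]
tool_rot: [-3.141, -0.0, 1.419]
contact_force: [-0.1, -1.2, -1.4]
opening: 0.0218
```

Request:
apply_moves --increments '[{"grip":0.1,"linear":[0,0,-1],"turn":[0,0,0]},{"grip":0.1,"linear":[0,0,-2],"turn":[0,0,0]},{"grip":0.1,"linear":[0,0,-2],"turn":[0,0,0]}]'

```text
time: 9.85
tool_pos: [0.6518, -0.1377, 0.1297]
tool_rot: [3.14, 0.0, 1.419]
contact_force: [-0.7, 0.5, 2.7]
opening: 0.0219
```

Request:
apply_moves --increments '[{"grip":0.1,"linear":[0,0,-1],"turn":[0,0,0]},{"grip":0.1,"linear":[0,0,-2],"turn":[0,0,0]},{"grip":0.1,"linear":[0,0,-2],"turn":[0,0,0]}]'

```text
time: 10.15
tool_pos: [0.6517, -0.1377, 0.1273]
tool_rot: [3.141, 0.0, 1.419]
contact_force: [0.3, -0.1, 4.1]
opening: 0.0214
```

Request:
apply_moves --increments '[{"grip":0.1,"linear":[0,0,-1],"turn":[0,0,0]},{"grip":0.1,"linear":[0,0,-2],"turn":[0,0,0]},{"grip":0.1,"linear":[0,0,-2],"turn":[0,0,0]}]'

```text
time: 10.45
tool_pos: [0.6518, -0.1377, 0.1255]
tool_rot: [3.14, 0.0, 1.419]
contact_force: [-0.5, -0.4, 5.6]
opening: 0.0218
```

The contact force is rising as a spring would (about 3.7, then 5.1, then 6.5 N with the pin's weight added back), so the pin is on the tab. I'll press a little further.

Request:
apply_moves --increments '[{"grip":0.1,"linear":[0,0,-1],"turn":[0,0,0]},{"grip":0.1,"linear":[0,0,-1.5],"turn":[0,0,0]},{"grip":0.1,"linear":[0,0,-1.5],"turn":[0,0,0]}]'

```text
time: 10.75
tool_pos: [0.6519, -0.1378, 0.1242]
tool_rot: [3.14, 0.0, 1.419]
contact_force: [0.1, 0.3, 6.4]
opening: 0.0216
```

```bash
python3 - <<'E'
from h import *
s=observe();print(s['tool_pos'],s['contact_force'])
im=read_camera("scene")[:,:,::-1]
cv2.imwrite("pics/s6c.png",cv2.resize(im[120:270,240:390],None,fx=4,fy=4,interpolation=cv2.INTER_CUBIC))
E
```

```text
[ 0.6519389  -0.13779225  0.124242  ] [0.09874937 0.33497188 6.43319945]
```

View pics/s6c.png

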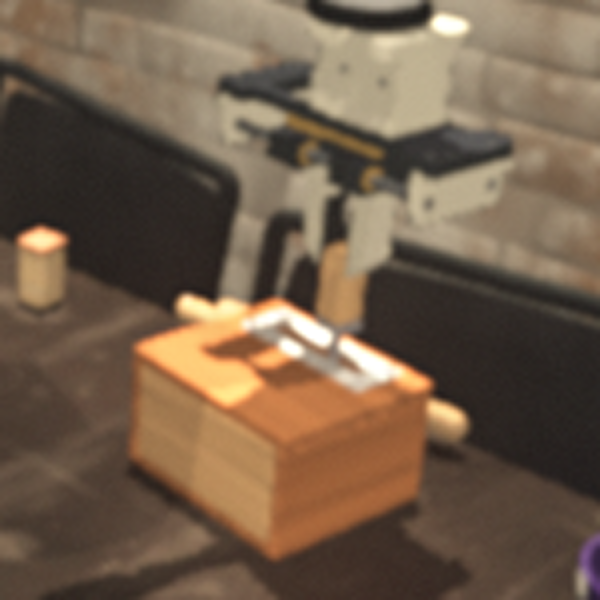

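The drawer is still shut, so I'll press about 1 mm more.

Request:
apply_moves --increments '[{"grip":0.1,"linear":[0,0,-0.5],"turn":[0,0,0]},{"grip":0.1,"linear":[0,0,-1],"turn":[0,0,0]},{"grip":0.1,"linear":[0,0,-1],"turn":[0,0,0]},{"grip":0.1,"linear":[0,0,-1],"turn":[0,0,0]}]'

```text
time: 11.2
tool_pos: [0.652, -0.1378, 0.1232]
tool_rot: [3.14, 0.0, 1.419]
contact_force: [0.1, 0.3, 6.7]
opening: 0.0214
```

```bash
python3 - <<'E'
from h import *
s=observe();print(s['tool_pos'],s['contact_force'])
im=read_camera("scene")[:,:,::-1]
cv2.imwrite("pics/s7c.png",cv2.resize(im[120:270,240:390],None,fx=4,fy=4,interpolation=cv2.INTER_CUBIC))
E
```

```text
[ 0.6519618  -0.13780776  0.12324809] [0.069018   0.2530012  6.72070317]
```

View pics/s7c.png

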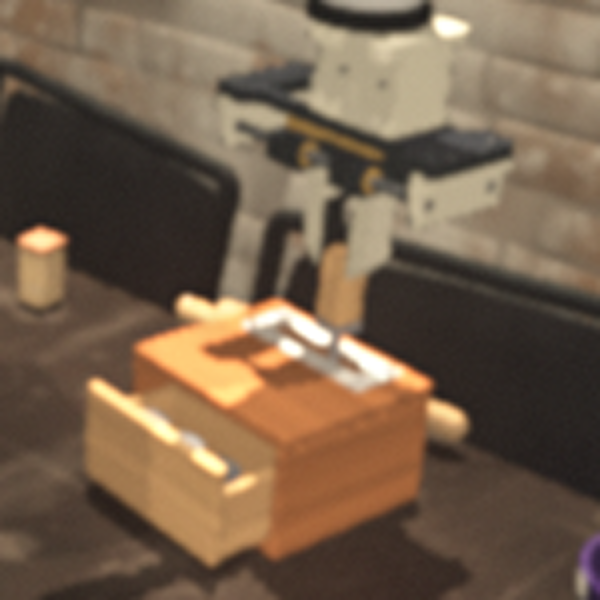

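The drawer has sprung open, its front now at (160,470) in the crop, well out of the box. I'll withdraw straight up and return to the stand.

Request:
apply_moves --increments '[{"grip":0.1,"linear":[0,0,5],"turn":[0,0,0]},{"grip":0.1,"linear":[0,0,15],"turn":[0,0,0]},{"grip":0.1,"linear":[0,0,30],"turn":[0,0,0]},{"grip":0.1,"linear":[0,0,50],"turn":[0,0,0]},{"grip":0.1,"linear":[0,0,75],"turn":[0,0,0]},{"grip":0.1,"linear":[0,0,95],"turn":[0,0,0]},{"grip":0.1,"linear":[0,0,105],"turn":[0,0,0]},{"grip":0.1,"linear":[0,0,105],"turn":[0,0,0]}]'

```text
time: 12.05
tool_pos: [0.6517, -0.1377, 0.2286]
tool_rot: [3.14, 0.0, 1.419]
contact_force: [-0.7, 0.7, -1.3]
opening: 0.0215
```

Request:
apply_moves --increments '[{"grip":0.1,"linear":[-5,20,0],"turn":[0,0,0]},{"grip":0.1,"linear":[-15,60,0],"turn":[0,0,0.7]},{"grip":0.1,"linear":[-30,105,0],"turn":[0,0,1.4]},{"grip":0.1,"linear":[-45,150,0],"turn":[0,0,2.1]},{"grip":0.1,"linear":[-60,195,0],"turn":[0,0,2.8]},{"grip":0.1,"linear":[-80,240,0],"turn":[0,0,3.7]},{"grip":0.1,"linear":[-95,285,0],"turn":[0,0,3.7]},{"grip":0.1,"linear":[-110,325,0],"turn":[0,0,3.7]},{"grip":0.1,"linear":[-120,350,0],"turn":[0,0,3.7]},{"grip":0.1,"linear":[-125,362,0],"turn":[0,0,3.7]}]'

```text
time: 13.05
tool_pos: [0.5245, 0.2265, 0.226]
tool_rot: [-3.139, -0.0, 1.809]
contact_force: [-0.0, -0.8, -0.6]
opening: 0.0216
```

Request:
apply_moves --increments '[{"grip":0.1,"linear":[0,0,-10],"turn":[0,0,0]},{"grip":0.1,"linear":[0,0,-30],"turn":[0,0,0]},{"grip":0.1,"linear":[0,0,-50],"turn":[0,0,0]},{"grip":0.1,"linear":[0,0,-60],"turn":[0,0,0]},{"grip":0.1,"linear":[0,0,-60],"turn":[0,0,0]},{"grip":0.1,"linear":[0,0,-60],"turn":[0,0,0]}]'

```text
time: 13.65
tool_pos: [0.527, 0.2237, 0.1676]
tool_rot: [3.141, 0.0, 1.806]
contact_force: [0.9, -0.6, -0.9]
opening: 0.0218
```

```bash
python3 - <<'E'
from h import *
s=observe();print(s['tool_pos'])
im=read_camera("wrist")[:,:,::-1]
cv2.imwrite("pics/w8c.png",cv2.resize(im[110:260,155:355],None,fx=4,fy=4,interpolation=cv2.INTER_CUBIC))
im=read_camera("scene")[:,:,::-1]
cv2.imwrite("pics/s8c.png",cv2.resize(im[120:230,150:250],None,fx=5,fy=5,interpolation=cv2.INTER_CUBIC))
E
```

```text
[0.52696358 0.22365102 0.16757199]
```

View pics/w8c.png

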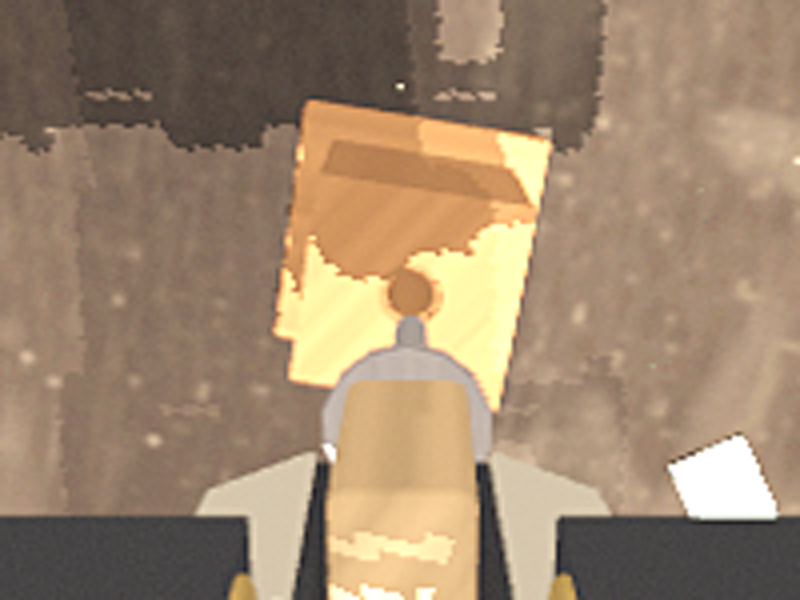

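View pics/s8c.png

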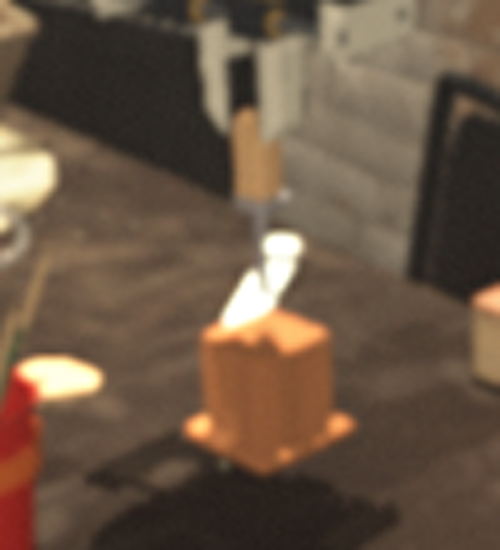

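The hole mouth is at crop (412,294) with the tip just in front of it at (411,319); now to compute their offset.

```bash
python3 - <<'E'
from h import *
s=observe();print(s['tool_pos'])
g=lambda p:(155+(p[0]+.5)/4-.5,110+(p[1]+.5)/4-.5)
print(ray("wrist",g((412,294)),.07,s),ray("wrist",g((411,321)),.0956,s))
E
```

```text
[0.52718664 0.22411814 0.1683572 ]
[0.52756254 0.2261031  0.07      ] [0.52715924 0.22549688 0.0956    ]
```

Request:
apply_moves --increments '[{"grip":0.1,"linear":[0.5,0.5,-8],"turn":[0,0,0]},{"grip":0.1,"linear":[0.5,0.5,-16],"turn":[0,0,0]},{"grip":0.1,"linear":[0.5,0.5,-21],"turn":[0,0,0]},{"grip":0.1,"linear":[0.5,0.5,-26],"turn":[0,0,0]},{"grip":0.1,"linear":[0.5,0.5,-31],"turn":[0,0,0]},{"grip":0.1,"linear":[0.5,0.5,-36],"turn":[0,0,0]},{"grip":0.1,"linear":[0.5,0.5,-41],"turn":[0,0,0]},{"grip":0.1,"linear":[0.5,0.5,-41],"turn":[0,0,0]}]'

```text
time: 14.55
tool_pos: [0.5264, 0.2248, 0.1256]
tool_rot: [-3.14, -0.0, 1.807]
contact_force: [-0.8, -0.5, -1.5]
opening: 0.0217
```

Request:
apply_moves --increments '[{"grip":0.1,"linear":[0,0,-6],"turn":[0,0,0]},{"grip":0.1,"linear":[0,0,-12],"turn":[0,0,0]},{"grip":0.1,"linear":[0,0,-18],"turn":[0,0,0]},{"grip":0.1,"linear":[0,0,-24],"turn":[0,0,0]},{"grip":0.1,"linear":[0,0,-30],"turn":[0,0,0]},{"grip":0.1,"linear":[0,0,-35],"turn":[0,0,0]},{"grip":0.1,"linear":[0,0,-39],"turn":[0,0,0]},{"grip":0.1,"linear":[0,0,-41],"turn":[0,0,0]},{"grip":0.1,"linear":[0,0,-41],"turn":[0,0,0]}]'

```text
time: 15.45
tool_pos: [0.5268, 0.2249, 0.0852]
tool_rot: [-3.141, -0.0, 1.807]
contact_force: [-1.2, 0.0, -0.7]
opening: 0.0219
```

Request:
apply_moves --increments '[{"grip":0.1,"linear":[0,0,-1],"turn":[0,0,0]},{"grip":0.1,"linear":[0,0,-2],"turn":[0,0,0]},{"grip":0.1,"linear":[0,0,-2],"turn":[0,0,0]},{"grip":0.1,"linear":[0,0,-2],"turn":[0,0,0]}]'

```text
time: 15.85
tool_pos: [0.5269, 0.2249, 0.0835]
tool_rot: [3.141, -0.0, 1.807]
contact_force: [0.2, 0.2, -1.2]
opening: 0.0218
```

Request:
apply_moves --increments '[{"grip":0.1,"linear":[0,0,-0.5],"turn":[0,0,0]},{"grip":0.1,"linear":[0,0,-1],"turn":[0,0,0]},{"grip":0.1,"linear":[0,0,-1],"turn":[0,0,0]}]'

```text
time: 16.15
tool_pos: [0.5268, 0.2249, 0.0824]
tool_rot: [-3.141, -0.0, 1.807]
contact_force: [0.8, -0.4, -1.2]
opening: 0.0216
```

Request:
apply_moves --increments '[{"grip":0.1,"linear":[0,0,-0.5],"turn":[0,0,0]},{"grip":0.1,"linear":[0,0,-0.7],"turn":[0,0,0]},{"grip":0.1,"linear":[0,0,-0.7],"turn":[0,0,0]}]'

```text
time: 16.45
tool_pos: [0.527, 0.225, 0.082]
tool_rot: [3.141, -0.0, 1.807]
contact_force: [-1.2, -0.7, 2.4]
opening: 0.0219
```

```bash
python3 - <<'E'
from h import *
s=observe();print(s['tool_pos'],s['contact_force'])
im=read_camera("scene")[:,:,::-1]
cv2.imwrite("pics/s9c.png",cv2.resize(im[120:230,150:250],None,fx=5,fy=5,interpolation=cv2.INTER_CUBIC))
E
```

```text
[0.52700457 0.22496616 0.08201424] [-1.22506288 -0.70190005  2.38771366]
```

View pics/s9c.png

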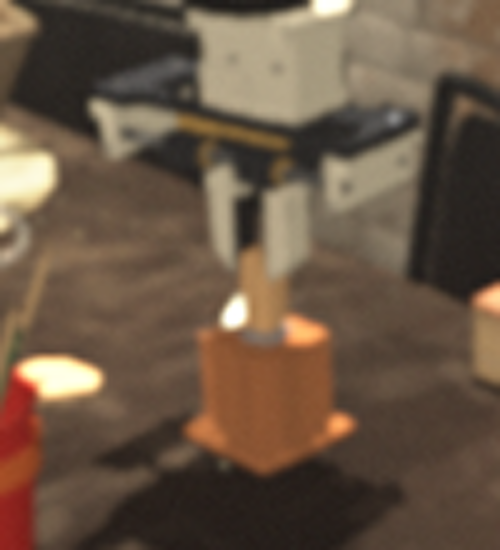

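The flange is seated: force rose to about +2.4 N at TCP z 0.082, the same height as when I grasped it. Now I'll release and retreat straight up.

Request:
apply_moves --increments '[{"grip":0.35,"linear":[0,0,0],"turn":[0,0,0]},{"grip":0.6,"linear":[0,0,0],"turn":[0,0,0]},{"grip":0.6,"linear":[0,0,0],"turn":[0,0,0]},{"grip":0.6,"linear":[0,0,0],"turn":[0,0,0]},{"grip":0.6,"linear":[0,0,0],"turn":[0,0,0]}]'

```text
time: 17.0
tool_pos: [0.5269, 0.2249, 0.0816]
tool_rot: [-3.141, -0.0, 1.807]
contact_force: [0.2, -0.2, 0.3]
opening: 0.0541
```

Request:
apply_moves --increments '[{"grip":0.6,"linear":[0,0,10],"turn":[0,0,0]},{"grip":0.6,"linear":[0,0,30],"turn":[0,0,0]},{"grip":0.6,"linear":[0,0,60],"turn":[0,0,0]},{"grip":0.6,"linear":[0,0,95],"turn":[0,0,0]},{"grip":0.6,"linear":[0,0,130],"turn":[0,0,0]},{"grip":0.6,"linear":[0,0,160],"turn":[0,0,0]},{"grip":0.6,"linear":[0,0,170],"turn":[0,0,0]},{"grip":0.6,"linear":[0,0,170],"turn":[0,0,0]},{"grip":0.6,"linear":[0,0,170],"turn":[0,0,0]}]'

```text
time: 17.9
tool_pos: [0.5262, 0.2247, 0.2504]
tool_rot: [-3.139, -0.0, 1.807]
contact_force: [0.7, -1.6, -0.6]
opening: 0.0551
```

```bash
python3 - <<'E'
from h import *
s=observe();print(s['tool_pos'],s['contact_force'],s['opening'])
im=read_camera("scene")[:,:,::-1]
cv2.imwrite("pics/s10.png",cv2.resize(im[120:310,150:390],None,fx=3,fy=3,interpolation=cv2.INTER_CUBIC))
im=read_camera("wrist")[:,:,::-1]
cv2.imwrite("pics/w10.png",im)
E
```

```text
[0.52623025 0.22472914 0.25040559] [ 0.66501219 -1.57736792 -0.6309875 ] 0.05510982013115301
```

View pics/s10.png

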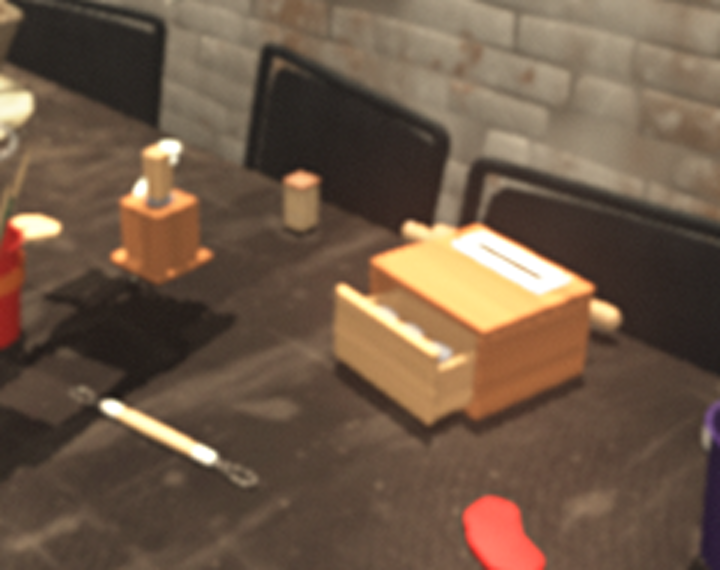

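View pics/w10.png

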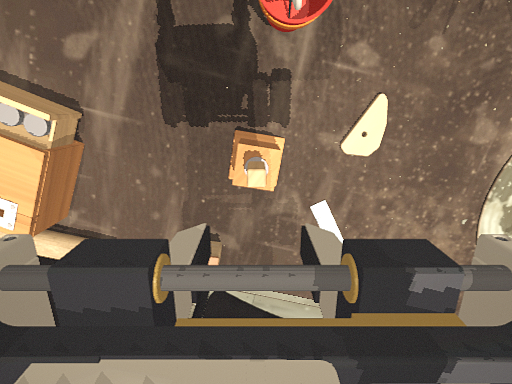

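The pin stands upright and fully home in its stand, at (157,178) in the scene crop and (256,175) in the wrist view. The drawer is open, the bystanders look untouched and the gripper is clear.

```bash
python3 -c "
from cell import *
print(hand_in())"
```

```text
the job is handed in; nothing more can be done
None
```

The drawer is open, the pin is back in its stand and released, and the job was handed in at about 18 s of the 66 s allowed.

- **Finding the tab:** The tab showed as a grey patch through the slot in both the top and wrist views, about 11 mm from the slot's middle towards -y. I went straight down onto it rather than sweeping along the slot.
- **Pressing it:** The tip met the tab about 32 mm below the slot's mouth. The force rose like a spring to about 8 N including the pin's weight. The drawer was still shut about 6 mm down, by my estimate, and sprang open after 1 mm more.
- **Returning the pin:** I lowered it until the flange took a light load, at the same height as when I first gripped it, then let go and backed straight up.
- **Last checks:** The final pictures show the pin upright with its flange on the block, the drawer fully out and the gripper clear of everything. The bystanders in view look unmoved. The timer was outside those last pictures, but the arm never went near it. No check failed; the wrist and top views put the tab within about 1 mm of each other along the slot.

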